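# Slide the valve bracket home under the leak-test hood

### The arm

A 6-joint arm with a two-finger parallel gripper is mounted at the origin on the work surface. World frame = base frame: x ahead of the robot, y to its left, z up, the work surface at z = 0. Lengths are in m, angles in rad, forces in N, time in s.
With the tool pointing down it reaches from about 0.25 to 0.85 m from the base axis. Payload 12.5 kg.
Tool frame: the origin (TCP) lies midway between the tips of the shut fingers; the grasp point (between the pads) lies 19 mm behind it (robot.hold_point_z is the distance from the TCP to the grasp point, in m); z points along the fingers, y is the direction in which the jaws open and shut (so a half turn about z gives the same grasp; the last joint's range is limited). The gripper opens to 93 mm and grips with 3 to 60 N. Pads are 15 mm wide; open, the fingers measure 128 mm over their backs; the gripper's body (75 mm by 188 mm) begins 65 mm behind the grasp point.
Start: joints at [1.042, 0.351, 1.652, -0, 1.139, -0.085], TCP at [0.236, 0.497, 0.219] pointing down, gripper open.
Joint ranges: [-2.75, 2.75], [-0.79, 2.1], [0.01, 2.65], [-1.57, 4.71], [0.07, 3.14], [-2.87, 2.87]. Speed limits (rad/s): [2.22, 2.22, 2.79, 3.14, 3.14, 3.14].

### API

Orientations are given as a unit quaternion [w, x, y, z].
In Python, from station import sensors, eyes, job, robot gives the robot as it stands.
- The arm moves only by the tool apply_moves, never from a script. Its argument "plan" is a list of rows, each a list of 3 entries, a list of its own where there are three numbers: the closure, from 0 (fully open) to 1 (shut), then the shift along the tool's x, y, z in m, then the turn about the tool's z in degrees. In form: [[hand, [x, y, z], twist], ...]. A call has 1 to 5 rows; each row shifts and turns the pose as measured when the row begins, along the tool's axes as they then stand; what a row does not reach is not made up. A row lasts 1/8 s, in which the tool goes at most 62.5 mm and 10.7 degrees, less where a joint would pass 70% of its speed; a pose out of reach is approached as far as the arm can. A call with a gripper value outside its range is refused whole. The fingers move at their own pace and stop on an object; "squeeze" is the grip in N (left out, the last holds). Time passes only in rows, so rows that do not move let the fingers close. It gives the time, the measured TCP pose, the force and the opening at its end, in the units of the state.
- sensors.get_state(): the state, without advancing time (a new reading comes with each control period).
- eyes.capture(name): name is "side" or "top"; returns a dict with "image" (400x640x3 uint8, blue, green, red), "intrinsics" (3x3 intrinsics, pixels), "distortion" ([k1, k2, p1, p2, k3] as OpenCV has them; the pictures are not rectified), "pose" (4x4, takes a point from camera to world coordinates). Camera axes: x right, y up, looking along -z (the intrinsics and any distortion apply to the point x, -y, -z); pixel columns grow to the right and rows downward; lengths in m; the calibration is good to about 2 mm. A picture is of the moment at which its call begins. There is no depth.
- job.sign_off(): hands the job in, once; it reports no verdict.
The state is a dict: "t": time; "joints": joint angles; "qd": joint speeds; "effort": joint torques, N m; "eef_pos": TCP position; "ee_rot": TCP orientation; "ft_force": force on the tool from outside, world axes, zero at the start; "ft_torque": the same for the moment, N m; "finger_gap": opening from 0.0 (shut) to 1.0 (fully open).
Only numpy, scipy, OpenCV 4.12 (cv2) and the standard library are available. Lean on these libraries where they do the work, as an engineer would, in place of code of your own. Each camera call takes 0.05 s, during which the arm holds its last target. There are 200 camera calls.

### The job

Load the white valve bracket into the leak-test fixture: with the end that carries the two small brass stubs leading, slide it flat under the fixture's guide lips and in under the hood until it is fully home, hard against the stop inside with the stop's spring pin pushed right in. The stop is set to a different depth each time and is out of sight under the hood, so feel for it; leave the bracket there, let go, and leave the other parts on the bench where they are.

Things in the scene. Friction and masses are not known exactly. Their poses are not given: they have to be found in the camera images.
- bracket: The part to load: a white painted plate 130 (x) x 84 (y) x 12 mm, 0.5 to 0.75 kg. Origin: centre of its underside, z up. Its nose (+x end) carries two upright brass stubs (22 mm across, top 42 mm above the underside, at x 40, y +-19). Near its tail stands a brass block to lift it by. Centre of mass near x -15.
- bracket_block (a point): Centre of the brass block on the bracket: 34 (bracket x) x 40 (bracket y) x 36 mm high, standing on the plate from 12 to 48 mm above the underside, centred 30 mm behind the bracket's origin. Axes as the bracket.
- bracket_nose (a point): Middle of the bracket's leading (+x) edge, 65 mm ahead of its origin, 6 mm above the underside.
- fixture: Leak-test fixture fixed to the bench; place and yaw vary. Origin on the bench (z 0) under the middle of the hood's mouth; x points into the hood (sliding direction), y across, z up. Its aluminium bed, 130 mm wide, top at z 12 mm, runs from x -150 to 160; the apron in front of the lips (x -150 to -45) is open above.
- guide_entry (a point): Start of the guide channel, on the bed at fixture x -45, y 0, z 12 mm. From here inwards two guide walls (inner faces y +-44.5 mm, 2.5 mm play each side) carry lips that overhang inwards to y +-34: underside z 28 (4 mm over the plate), top z 33. A flared lead-in, up to z 28, widens from here back to x -85.
- hood_mouth (a point): Middle of the hood's roof edge above the mouth: fixture x 0, y 0, z 68 mm (underside of the roof; top at 72). The grey hood covers x 0 to 160, y +-65, closed at the sides and far end; a brass fitting on the roof reaches z 92 at x 110. The bracket goes under the roof with its block; a gripper does not fit under.
- pin (a joint): Spring pin of the stop hidden under the hood, on the channel's middle line: 0 = out, 0.012 m = pushed flush with the stop's face (bracket hard against it); takes about 1 N. The face lies 95 to 130 mm inside the mouth, differently each time, so a seated bracket's tail edge is 35 to 0 mm outside the mouth and its block too far in to stay held.
- bend: Bystander: U-shaped copper pipe bend, about 125 x 65 mm, 14 mm thick, lying flat on the bench.
- wrench: Bystander: steel wrench lying on the bench; the origin is at its middle, its length along x.
- accumulator: Bystander: black upright accumulator bottle with a copper stub, 62 mm across, 178 mm tall.
- blank: Bystander: small white blank plate 110 x 70 x 10 mm without any fittings, lying flat.
- tray: Bystander: black open tray 100 x 140 x 35 mm.
- screwdriver: Bystander: screwdriver lying on the bench.
- capjar: Bystander: grey closed jar 60 mm across, 75 mm tall.
Things that resemble listed ones, but are neither listed nor needed, are in the scene too. Leave any green or turquoise look-alike of the bracket alone.

How it is judged:
On the way:
1. the bracket lies flat and straight in the guide channel, nose first, its nose under the hood (y of bracket in the frame of fixture between -0.008 and 0.008 m and z of bracket in the frame of fixture between 0.007 and 0.019 m and angle between bracket's own z axis and vertical below 0.06 rad and angle between the x axis of bracket and the x axis of fixture, either way round below 0.08 rad and x of bracket_nose in the frame of fixture above 0 m), for 0.1 s.
At the end, for the whole second after the job is handed in: The bracket rests still and flat on the fixture's bed between the guides (within 8 mm of the middle line), nose first, and holds the hidden stop's spring pin pushed in by more than 8.5 of its 12 mm (y of bracket in the frame of fixture between -0.008 and 0.008 m and z of bracket in the frame of fixture between 0.007 and 0.019 m and angle between bracket's own z axis and vertical below 0.06 rad and angle between the x axis of bracket and the x axis of fixture, either way round below 0.08 rad and value of joint pin above 0.0085 m and x of bracket_nose in the frame of fixture above 0.085 m and linear speed of bracket below 0.01 m/s); the robot touches nothing.
It fails at once if a bystander part was shifted by more than 30 mm (distance of any of bend, wrench, accumulator, blank, tray, screwdriver, capjar from where it was at the start of the episode above 0.03 m).
It also fails if it takes over 51 s, if anything falls off the work surface, if the arm or the gripper's body presses on something with over 40 N, if the wrist force passes 120 N, or if a joint passes its speed limit or range.

## Working session

There is one attempt and no reset: what is moved stays moved. The work goes in short steps, Python scripts to look and compute and a tool call to move; the robot and the scene stay as the last step left them, time stands still between calls to the robot, and variables do not carry over. Pictures are saved under pics/ and viewed, about 8 in all and at most 12, crops included, and the job is handed in when it is done.

Besides the shell and the picture viewer there is one more tool, called after "Emit:" by a JSON object that holds its "fn" and its "kwargs", one argument or row to a line. apply_moves: Moves the arm, as the interface text tells. Its arguments: {"type":"object","properties":{"plan":{"type":"array","items":{"type":"array"}},"squeeze":{"type":"number"}},"required":["plan"]}

```bash
mkdir -p pics
cat > h.py <<'E'
import numpy as np, cv2
from station import sensors, eyes, job, robot
def cap(n,name):
    c=eyes.capture(n); cv2.imwrite(f'pics/{name}.png',c['image']); np.savez(f'pics/{name}.npz',**{k:np.array(v) for k,v in c.items()}); return c
def load(name): return dict(np.load(f'pics/{name}.npz'))
def ray(c,px):
    px=np.array(px,float).reshape(-1,1,2)
    u=cv2.undistortPoints(px,c['intrinsics'],c['distortion']).reshape(-1,2)
    d=np.c_[u[:,0],-u[:,1],-np.ones(len(u))]@c['pose'][:3,:3].T
    return c['pose'][:3,3],d
def onz(c,px,z):
    o,d=ray(c,px); z=np.broadcast_to(z,(len(d),))
    return o+d*((z-o[2])/d[:,2])[:,None]
def proj(c,P):
    P=np.array(P,float).reshape(-1,3); q=(P-c['pose'][:3,3])@c['pose'][:3,:3]
    q=q*[1,-1,-1]
    return cv2.projectPoints(q.reshape(-1,1,3),np.zeros(3),np.zeros(3),c['intrinsics'],c['distortion'])[0].reshape(-1,2)
E
python3 - <<'E'
from h import *
for n in('top','side'):
    c=cap(n,n+'0'); print(n,c['pose'].round(3).tolist(),c['intrinsics'][0])
print(sensors.get_state())
E
```

```text
top [[-0.002, 0.984, -0.18, 0.29], [-1.0, -0.002, -0.001, -0.117], [-0.002, 0.179, 0.984, 1.277], [0.0, 0.0, 0.0, 1.0]] [363.71543742   0.         321.46735039]
side [[0.742, 0.449, -0.498, -0.065], [-0.671, 0.504, -0.544, -0.791], [0.006, 0.738, 0.675, 0.912], [0.0, 0.0, 0.0, 1.0]] [389.06616738   0.         322.29690383]
{'t': 0.1, 'joints': array([ 1.04242211e+00,  3.51207194e-01,  1.65231412e+00, -2.21058169e-05,
        1.13906691e+00, -8.45949887e-02]), 'qd': array([-0.00134303, -0.00131068, -0.00330628, -0.00065866, -0.00106936,
        0.00216057]), 'effort': array([ 2.49986486e-03, -4.98013079e+01, -2.85714769e+01,  7.02020293e-02,
        2.37697660e-02, -3.21254745e-06]), 'eef_pos': array([0.23598292, 0.49649074, 0.21815912]), 'ee_rot': array([-1.40617347e-04,  2.20068760e-01,  9.75484235e-01, -4.77616022e-04]), 'ft_force': array([ 0.31318188, -0.0991845 , -0.25917643]), 'ft_torque': array([-0.01262787, -0.01053093,  0.03329029]), 'finger_gap': 1.00350518305643}
```

View pics/top0.png

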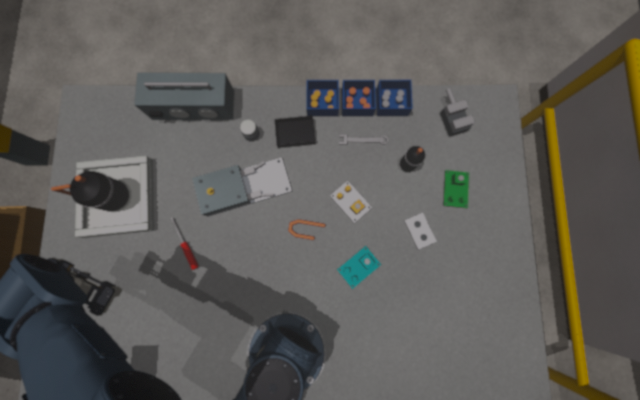

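View pics/side0.png

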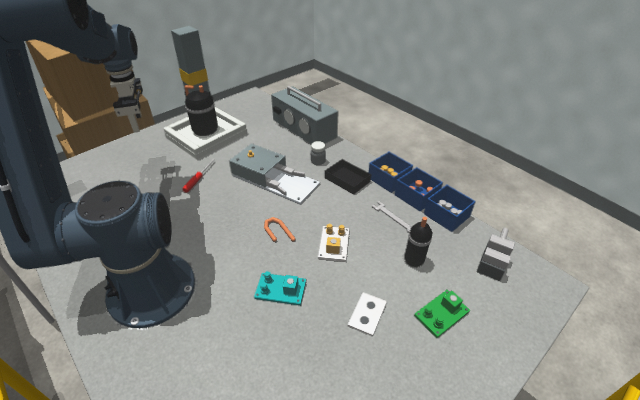

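Top view: the white bracket is at (351,201), with its stubs up-left at (341,196) and (348,188) and its block at (358,207). The fixture hood is at (222,190) and its apron at (268,180), opening to the right. 

Look-alikes for the bracket are the blank (421,231), which is white with no fittings, the teal part (359,267) and the green part (456,188). I choose (351,201) and will check it in a close crop.

Run:
```python
from h import *
a=cv2.imread('pics/top0.png')[150:225,190:385]
cv2.imwrite('pics/c1.png',cv2.resize(a,None,fx=4,fy=4,interpolation=cv2.INTER_CUBIC))
a=cv2.imread('pics/side0.png')[135:275,215:365]
cv2.imwrite('pics/c2.png',cv2.resize(a,None,fx=4,fy=4,interpolation=cv2.INTER_CUBIC))
```

```text
(no output)
```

View pics/c1.png

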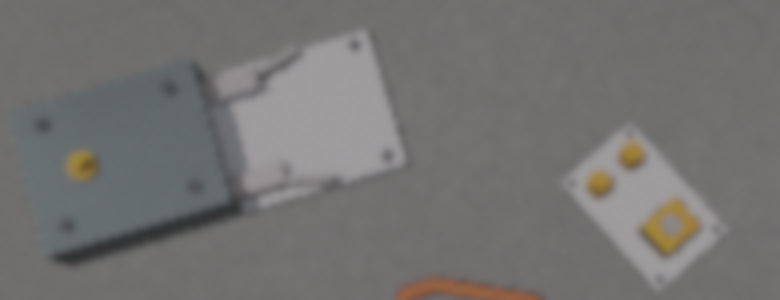

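View pics/c2.png

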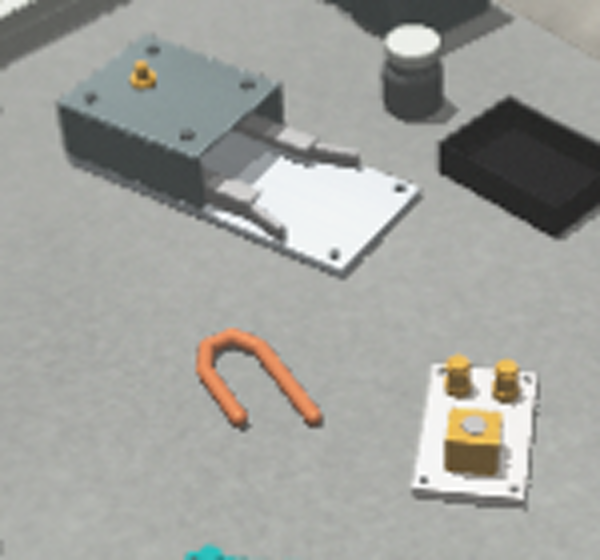

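Confirmed: a white plate with two brass stubs at its nose and a block at its tail. Next I fit both poses from the corners in the two views.

```bash
cat > fit.py <<'E'
from h import *
from scipy.optimize import least_squares
def fit(obs,x0):
    def pts(p,L):
        L=np.array(L)/1e3; c,s=np.cos(p[2]),np.sin(p[2])
        return np.c_[p[0]+c*L[:,0]-s*L[:,1],p[1]+s*L[:,0]+c*L[:,1],L[:,2]]
    f=lambda p:np.concatenate([(proj(c,pts(p,L))-px).ravel() for c,L,px in obs])
    r=least_squares(f,x0,loss='soft_l1'); return r.x,f(r.x).reshape(-1,2).round(1)
E
python3 - <<'E'
from fit import *
t,s=load('top0'),load('side0')
T=lambda a:(np.array(a)+.5)/4-.5+[190,150]
S=lambda a:(np.array(a)+.5)/4-.5+[215,135]
Lb=[[65,42,12],[65,-42,12],[-65,42,12],[-65,-42,12]]
b=[(t,Lb+[[40,19,42],[40,-19,42]],T([[561,182],[631,124],[660,291],[727,230],[600,181],[631,153]])),
   (s,Lb,S([[433,365],[538,372],[414,490],[526,498]]))]
Lf=[[-150,-65,12],[-150,65,12],[0,-65,72],[0,65,72],[160,-65,72],[160,65,72]]
f=[(t,Lf,T([[367,28],[408,163],[192,62],[240,206],[10,107],[52,255]])),
   (s,Lf,S([[420,190],[345,268],[283,88],[203,155],[150,37],[60,102]]))]
for n,o,x0 in(('b',b,[.5,-.2,.8]),('f',f,[.5,.1,1.8])):
    for oo in (o,o[:1],o[1:]):
        p,r=fit(oo,x0); print(n,p.round(4),np.degrees(p[2]).round(2)); 
        if oo is o: print(r.tolist())
E
```

```text
b [ 0.5042 -0.2199  0.729 ] 41.77
[[0.2, 0.1], [0.1, -0.9], [0.4, 0.1], [1.2, -0.5], [0.4, -0.3], [0.7, -0.5], [-0.8, -0.3], [-1.0, 0.0], [-0.7, -0.5], [-0.6, -0.0]]
b [ 0.503  -0.2181  0.7206] 41.29
b [ 0.5053 -0.2222  0.7268] 41.64
f [0.562  0.1494 1.8674] 106.99
[[1.2, -0.4], [1.1, -0.3], [0.9, -1.5], [-1.2, -1.7], [0.7, 0.6], [-0.7, -0.1], [0.3, -0.5], [-0.5, 0.6], [-0.2, -1.0], [-1.6, 1.0], [-0.9, -0.7], [-0.8, 0.2]]
f [0.5601 0.1509 1.8708] 107.19
f [0.5637 0.148  1.8644] 106.82
```

```bash
cat > go.py <<'E'
from h import *
from scipy.spatial.transform import Rotation as R
F=np.array([.562,.1494]); FY=np.radians(106.99)
def fx(x,y): c,s=np.cos(FY),np.sin(FY); return F+[c*x-s*y,s*x+c*y]
def infx(p): d=np.array(p[:2])-F; c,s=np.cos(FY),np.sin(FY); return np.array([c*d[0]+s*d[1],-s*d[0]+c*d[1]])
def yaw(s):
    q=s['ee_rot']; m=R.from_quat([q[1],q[2],q[3],q[0]]).as_matrix(); return np.degrees(np.arctan2(m[1,1],m[0,1])),m
def plan(hand,target,ydeg):
    s=sensors.get_state(); a,m=yaw(s); d=np.array(target)-s['eef_pos']; tw=(a-ydeg+180)%360-180
    n=int(max(np.ceil(np.linalg.norm(d)/.06),np.ceil(abs(tw)/10)))
    print('now',s['eef_pos'].round(4),'yaw',a.round(2),'tilt',m[2,2].round(5),'F',s['ft_force'].round(1),'t',s['t'],'n',n)
    for i in range(n):
        b=np.radians(a-tw*i/n); ty=np.array([np.cos(b),np.sin(b),0]); tx=np.array([-ty[1],ty[0],0])
        v=d/n; print([hand,[round(float(v@tx),4),round(float(v@ty),4),round(float(-v[2]),4)],round(tw/n,2)])
E
python3 - <<'E'
from go import *
plan(.25,[.4816,-.2399,.2],41.7)
E
```

```text
now [0.236  0.4965 0.2182] yaw 64.57 tilt -1.0 F [ 0.3 -0.1 -0.3] t 0.1 n 13
[0.25, [-0.0414, -0.043, 0.0014], np.float64(1.76)]
[0.25, [-0.0427, -0.0418, 0.0014], np.float64(1.76)]
[0.25, [-0.0439, -0.0404, 0.0014], np.float64(1.76)]
[0.25, [-0.0452, -0.0391, 0.0014], np.float64(1.76)]
[0.25, [-0.0463, -0.0377, 0.0014], np.float64(1.76)]
[0.25, [-0.0475, -0.0362, 0.0014], np.float64(1.76)]
[0.25, [-0.0486, -0.0347, 0.0014], np.float64(1.76)]
[0.25, [-0.0496, -0.0332, 0.0014], np.float64(1.76)]
[0.25, [-0.0506, -0.0317, 0.0014], np.float64(1.76)]
[0.25, [-0.0516, -0.0301, 0.0014], np.float64(1.76)]
[0.25, [-0.0525, -0.0285, 0.0014], np.float64(1.76)]
[0.25, [-0.0533, -0.0269, 0.0014], np.float64(1.76)]
[0.25, [-0.0541, -0.0252, 0.0014], np.float64(1.76)]
```

Emit:
{"fn": "apply_moves", "kwargs": {
  "plan": [
    [0.25,[-0.041,-0.043,0.001],1.8],
    [0.25,[-0.043,-0.042,0.001],1.8],
    [0.25,[-0.044,-0.04,0.001],1.8],
    [0.25,[-0.045,-0.039,0.001],1.8],
    [0.25,[-0.046,-0.038,0.001],1.8]
  ]
}}

```text
t: 0.72
eef_pos: [0.3301, 0.2076, 0.2119]
ee_rot: [-0.0, 0.295, 0.955, -0.001]
ft_force: [1.2, 0.3, 1.1]
finger_gap: 0.748
```

Emit:
{"fn": "apply_moves", "kwargs": {
  "plan": [
    [0.25,[-0.048,-0.036,0.001],1.8],
    [0.25,[-0.049,-0.035,0.001],1.8],
    [0.25,[-0.05,-0.033,0.001],1.8],
    [0.25,[-0.051,-0.032,0.001],1.8],
    [0.25,[-0.052,-0.03,0.001],1.8]
  ]
}}

```text
t: 1.35
eef_pos: [0.4256, -0.0875, 0.2076]
ee_rot: [0.001, 0.372, 0.928, -0.0]
ft_force: [0.8, 0.7, 0.4]
finger_gap: 0.752
```

Run:
```python
from go import *
plan(.25,[.4816,-.2399,.12],41.7)
```

```text
now [ 0.4256 -0.0875  0.2076] yaw 46.35 tilt -1.0 F [0.8 0.7 0.4] t 1.35 n 4
[0.25, [-0.0364, -0.0179, 0.0219], np.float64(1.16)]
[0.25, [-0.0368, -0.0172, 0.0219], np.float64(1.16)]
[0.25, [-0.0371, -0.0164, 0.0219], np.float64(1.16)]
[0.25, [-0.0374, -0.0157, 0.0219], np.float64(1.16)]
```

Emit:
{"fn": "apply_moves", "kwargs": {
  "plan": [
    [0.25,[-0.036,-0.018,0.022],1.2],
    [0.25,[-0.037,-0.017,0.022],1.2],
    [0.25,[-0.037,-0.016,0.022],1.2],
    [0.25,[-0.038,-0.016,0.022],1.2],
    [0.25,[0,0,0],0]
  ]
}}

```text
t: 1.98
eef_pos: [0.4826, -0.2492, 0.116]
ee_rot: [0.001, 0.414, 0.91, -0.0]
ft_force: [-0.9, 0.2, -0.8]
finger_gap: 0.75
```

Run:
```python
from go import *
cap('side','s1'); 
a=cv2.imread('pics/s1.png')[170:290,270:390]
cv2.imwrite('pics/s1c.png',cv2.resize(a,None,fx=5,fy=5,interpolation=cv2.INTER_CUBIC))
plan(.25,[.4816,-.2399,.07],41.7)
c=load('s1'); print(proj(c,[sensors.get_state()['eef_pos']]))
```

```text
now [ 0.4825 -0.2482  0.1168] yaw 41.12 tilt -1.0 F [-1.5 -0.2 -0.3] t 2.025 n 1
[0.25, [0.0068, 0.0048, 0.0468], np.float64(-0.58)]
[[335.55377161 226.27781681]]
```

View pics/s1c.png

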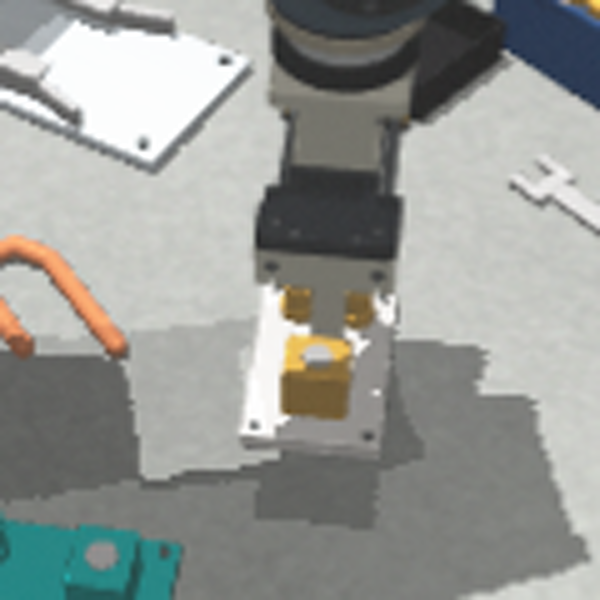

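The near end of the gripper body hides the fingers, but the body's width and position match jaws lying along the bracket's length. The block top is at (317,355) in the crop, in line with the TCP. I descend.

Emit:
{"fn": "apply_moves", "kwargs": {
  "plan": [
    [0.25,[0.007,0.005,0.045],-0.6],
    [0.25,[0,0,0.01],0],
    [0.25,[0,0,0],0]
  ],
  "squeeze": 50
}}

```text
t: 2.4
eef_pos: [0.4826, -0.2382, 0.0636]
ee_rot: [0.002, 0.408, 0.913, -0.0]
ft_force: [-0.0, 0.1, 0.5]
finger_gap: 0.749
```

Run:
```python
from go import *
plan(.25,[.4816,-.2399,.017],41.7)
```

```text
now [ 0.4826 -0.2382  0.0636] yaw 41.83 tilt -0.99999 F [-0.   0.1  0.5] t 2.4 n 1
[0.25, [-0.0006, -0.0018, 0.0466], np.float64(0.13)]
```

Emit:
{"fn": "apply_moves", "kwargs": {
  "plan": [
    [0.25,[-0.0005,-0.002,0.025],0],
    [0.25,[0,0,0.016],0],
    [0.25,[0,0,0.004],0],
    [0.25,[0,0,0],0]
  ]
}}

```text
t: 2.9
eef_pos: [0.4845, -0.2411, 0.0225]
ee_rot: [0.006, 0.408, 0.913, -0.001]
ft_force: [-0.2, 0.3, -0.3]
finger_gap: 0.75
```

Emit:
{"fn": "apply_moves", "kwargs": {
  "plan": [
    [0.25,[0.001,-0.001,0.005],0],
    [0.25,[0,0,0],0],
    [1,[0,0,0],0],
    [1,[0,0,0],0],
    [1,[0,0,0],0]
  ]
}}

```text
t: 3.52
eef_pos: [0.4838, -0.2414, 0.0187]
ee_rot: [0.007, 0.408, 0.913, -0.001]
ft_force: [-0.1, -0.1, 0.3]
finger_gap: 0.477
```

Run:
```python
from go import *
plan(.25,[.4816,-.2399,.017],41.7); s=sensors.get_state(); print(s['finger_gap'],s['ee_rot'],s['joints'])
```

```text
now [ 0.4838 -0.2414  0.0187] yaw 41.88 tilt -0.9999 F [-0.1 -0.1  0.3] t 3.525 n 1
[0.25, [0.0026, -0.0006, 0.0017], np.float64(0.18)]
0.47683159878214104 [ 6.95335909e-03  4.07694788e-01  9.13091507e-01 -7.14028018e-04] [-5.49215679e-01  6.17359913e-01  1.81926473e+00  5.91025565e-04
  6.90993211e-01 -1.28058684e+00]
```

Emit:
{"fn": "apply_moves", "kwargs": {
  "plan": [
    [1,[0.002,0,0],0],
    [1,[0,0,0],0],
    [1,[0,0,0],0],
    [1,[0,0,0],0]
  ]
}}

```text
t: 4.03
eef_pos: [0.4823, -0.2399, 0.0187]
ee_rot: [0.007, 0.407, 0.913, -0.001]
ft_force: [0.0, 0.1, 0.7]
finger_gap: 0.364
```

Emit:
{"fn": "apply_moves", "kwargs": {
  "plan": [
    [1,[0,0,-0.02],0],
    [1,[0,0,-0.04],0],
    [1,[0,0,-0.04],0]
  ]
}}

```text
t: 4.4
eef_pos: [0.478, -0.2373, 0.1164]
ee_rot: [0.001, 0.408, 0.913, -0.0]
ft_force: [-0.1, -0.0, -6.0]
finger_gap: 0.362
```

Run:
```python
from go import *
plan(1,[*fx(-155,0) if 0 else fx(-.155,0),.1],107); s=sensors.get_state(); print(s['finger_gap'],s['ee_rot'],fx(-.155,0))
```

```text
File "<stdin>", line 2
    plan(1,[*fx(-155,0) if 0 else fx(-.155,0),.1],107); s=sensors.get_state(); print(s['finger_gap'],s['ee_rot'],fx(-.155,0))
                        ^^
SyntaxError: invalid syntax
```

Run:
```python
from go import *
plan(1,[*fx(-.155,0),.1],107); print(fx(-.155,0))
```

```text
now [ 0.478  -0.2373  0.1164] yaw 41.88 tilt -1.0 F [-0.1 -0.  -6. ] t 4.4 n 7
[1, [0.013, 0.0365, 0.0023], np.float64(-9.3)]
[1, [0.007, 0.0381, 0.0023], np.float64(-9.3)]
[1, [0.0007, 0.0387, 0.0023], np.float64(-9.3)]
[1, [-0.0056, 0.0383, 0.0023], np.float64(-9.3)]
[1, [-0.0117, 0.0369, 0.0023], np.float64(-9.3)]
[1, [-0.0175, 0.0346, 0.0023], np.float64(-9.3)]
[1, [-0.0229, 0.0313, 0.0023], np.float64(-9.3)]
[0.60729174 0.00116486]
```

Emit:
{"fn": "apply_moves", "kwargs": {
  "plan": [
    [1,[0.013,0.036,0],-9.3],
    [1,[0.007,0.038,0],-9.3],
    [1,[0.001,0.039,0],-9.3],
    [1,[-0.006,0.038,0],-9.3],
    [1,[-0.012,0.037,0],-9.3]
  ]
}}

```text
t: 5.03
eef_pos: [0.5692, -0.0636, 0.1162]
ee_rot: [-0.0, 0.004, 1.0, -0.001]
ft_force: [0.4, 0.4, -6.2]
finger_gap: 0.363
```

Run:
```python
from go import *
plan(1,[*fx(-.155,0),.09],107)
```

```text
now [ 0.5692 -0.0636  0.1162] yaw 89.52 tilt -1.0 F [ 0.4  0.4 -6.2] t 5.025 n 2
[1, [-0.0188, 0.0326, 0.0131], np.float64(-8.74)]
[1, [-0.0235, 0.0293, 0.0131], np.float64(-8.74)]
```

Emit:
{"fn": "apply_moves", "kwargs": {
  "plan": [
    [1,[-0.019,0.032,0.013],-8.7],
    [1,[-0.023,0.029,0.013],-8.7],
    [1,[0,0,0],0],
    [1,[0,0,0],0]
  ]
}}

```text
t: 5.52
eef_pos: [0.6059, 0.0048, 0.0861]
ee_rot: [-0.003, -0.154, 0.988, 0.0]
ft_force: [0.2, -0.4, -5.7]
finger_gap: 0.361
```

Run:
```python
from go import *
plan(1,[*fx(-.155,0),.06],107)
s=sensors.get_state(); print(infx(s['eef_pos']))
cap('side','s2'); cap('top','t2')
a=cv2.imread('pics/s2.png')[120:250,200:340]; b=cv2.imread('pics/t2.png')[140:230,180:320]
a=cv2.resize(a,None,fx=4,fy=4,interpolation=cv2.INTER_CUBIC)
cv2.imwrite('pics/s2c.png',a)
```

```text
now [0.6059 0.0048 0.0861] yaw 107.7 tilt -0.99998 F [ 0.2 -0.4 -5.7] t 5.525 n 1
[1, [-0.0002, -0.0039, 0.0261], np.float64(0.7)]
[-0.15112552  0.00027977]
```

View pics/s2c.png

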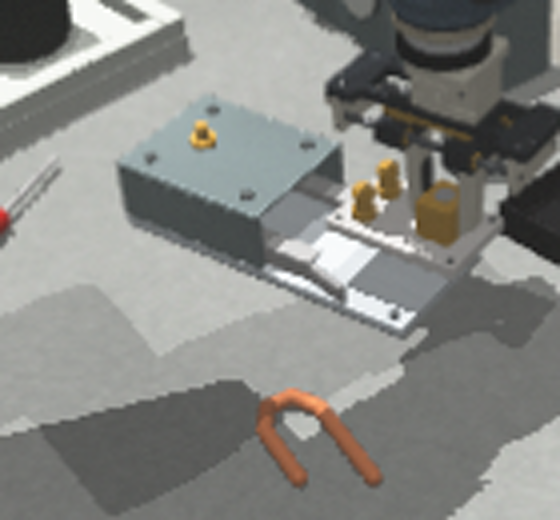

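Run:
```python
from fit import *
import go
c=load('s2'); S=lambda a:(np.array(a)+.5)/4-.5+[200,120]
u=67.4
L=[[65,42,12+u],[-65,42,12+u],[40,19,42+u],[40,-19,42+u]]
p,r=fit([(c,L,S([[330,218],[455,268],[363,187],[388,164]]))],[.59,.03,1.87]); print('bracket side',p.round(4),np.degrees(p[2]),r.tolist())
print('expected from tcp', .6059+.03*np.cos(np.radians(107.7)),.0048+.03*np.sin(np.radians(107.7)))
Lf=[[-150,65,12],[0,-65,72],[0,65,72],[160,-65,72],[160,65,72]]
q,r=fit([(c,Lf,S([[405,334],[342,148],[262,218],[214,96],[120,163]]))],[.56,.15,1.87]); print('fixture side',q.round(4),np.degrees(q[2]),r.tolist())
for f in (q,[.562,.1494,1.8674]):
    d=p[:2]-f[:2]; a=f[2]; print('in fixture',np.cos(a)*d[0]+np.sin(a)*d[1],-np.sin(a)*d[0]+np.cos(a)*d[1],np.degrees(p[2]-a))
```

```text
bracket side [0.5998 0.0326 1.8746] 107.4094087036766 [[-0.8, 0.2], [0.1, 0.2], [0.3, -0.2], [0.2, -0.2]]
expected from tcp 0.5967790081722353 0.03337984443760759
fixture side [0.5628 0.1448 1.8541] 106.22942247925147 [[-0.0, -0.1], [1.2, -0.4], [-0.6, 0.7], [-0.6, -0.3], [0.3, 0.0]]
in fixture -0.11801845944824477 -0.004256199270998254 1.1799862244251402
in fixture -0.12271449527902459 -0.0020568763028304404 0.4152700409466758
```

Emit:
{"fn": "apply_moves", "kwargs": {
  "plan": [
    [1,[0.0015,-0.024,0.02],0.7],
    [1,[0,0,0.02],0],
    [1,[0,0,0.005],0],
    [1,[0,0,0],0]
  ]
}}

```text
t: 6.12
eef_pos: [0.6115, -0.0212, 0.0415]
ee_rot: [-0.002, -0.145, 0.989, 0.0]
ft_force: [0.2, 0.5, -6.5]
finger_gap: 0.362
```

Run:
```python
from go import *
plan(1,[*fx(-.175,0),.034],107)
s=sensors.get_state(); print(infx(s['eef_pos']),s['ee_rot'])
```

```text
now [ 0.6115 -0.0212  0.0415] yaw 106.68 tilt -0.99999 F [ 0.2  0.5 -6.5] t 6.125 n 1
[1, [-0.0025, 0.0026, 0.0075], np.float64(-0.32)]
[-0.1775637   0.00253702] [-2.29713438e-03 -1.45071520e-01  9.89418487e-01  1.86654995e-04]
```

Emit:
{"fn": "apply_moves", "kwargs": {
  "plan": [
    [1,[0,0,0.007],-0.3],
    [1,[0,0,0.001],0],
    [1,[0,0,0],0]
  ]
}}

```text
t: 6.5
eef_pos: [0.612, -0.0206, 0.0343]
ee_rot: [-0.001, -0.148, 0.989, -0.0]
ft_force: [0.0, -0.4, -6.5]
finger_gap: 0.364
```

Run:
```python
from go import *
s=sensors.get_state(); print(s['eef_pos'],yaw(s)[0],infx(s['eef_pos']),s['ft_force'])
cap('side','s3')
a=cv2.imread('pics/s3.png')[140:230,220:350]
a=cv2.resize(a,None,fx=6,fy=6,interpolation=cv2.INTER_CUBIC)
cv2.imwrite('pics/s3c.png',a)
```

```text
[ 0.61202494 -0.02063052  0.03430346] 107.03938102178911 [-0.1772272   0.00184209] [ 0.01953374 -0.42540506 -6.49003409]
```

View pics/s3c.png

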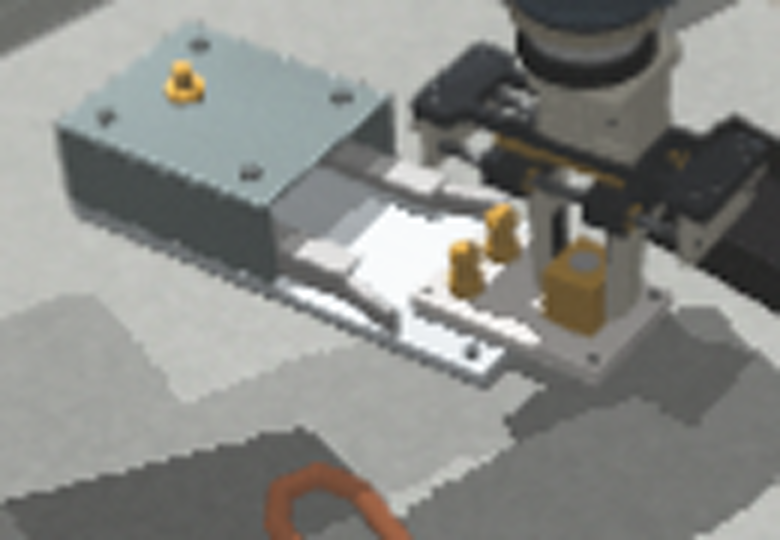

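Run:
```python
from fit import *
c=load('s3'); S=lambda a:(np.array(a)+.5)/6-.5+[220,140]
bl=onz(c,S([[413,292],[595,380]]),.0276); print('nose-left,tail-left',bl.round(4).tolist(),'len',np.linalg.norm(bl[0]-bl[1]),np.degrees(np.arctan2(*(bl[0]-bl[1])[[1,0]])))
fl=onz(c,S([[490,384],[275,280],[72,206]]),.012); print('bed -150, 0',fl.round(4).tolist(),[np.degrees(np.arctan2(*(f-fl[0])[[1,0]])) for f in fl[1:]],np.linalg.norm(fl[1:]-fl[0],axis=1))
hl=onz(c,S([[270,206],[57,126]]),.072);print('hood left top',hl.round(4).tolist(),np.degrees(np.arctan2(*(hl[1]-hl[0])[[1,0]])),np.linalg.norm(hl[1]-hl[0]))
lip=onz(c,S([[356,255],[325,271],[450,190],[413,193]]),.033);print('lip pts',lip.round(4).tolist())
for yawd in(106.2,106.6,107,107.4):
    a=np.radians(yawd); n=np.array([-np.sin(a),np.cos(a)]); print(yawd,'bracket y from bed left:',((bl[:,:2]-fl[0,:2])@n+.065-.042).round(4),'hood',((bl[:,:2]-hl[0,:2])@n+.065-.042).round(4))
```

```text
nose-left,tail-left [[0.5483, 0.0573, 0.0276], [0.5771, -0.0704, 0.0276]] len 0.13090943555015963 102.69299400883851
bed -150, 0 [[0.5415, -0.0204, 0.012], [0.5043, 0.1361, 0.012], [0.4518, 0.2792, 0.012]] [np.float64(103.3802067071802), np.float64(106.6677734631455)] [0.16088769 0.31272072]
hood left top [[0.5035, 0.1306, 0.072], [0.4529, 0.2813, 0.072]] 108.57505654844826 0.1589366376002312
lip pts [[0.5404, 0.1012, 0.033], [0.5178, 0.1015, 0.033], [0.6215, 0.1127, 0.033], [0.6027, 0.1255, 0.033]]
106.2 bracket y from bed left: [-0.0052  0.0028] hood [0.0004 0.0084]
106.6 bracket y from bed left: [-0.0057  0.0032] hood [0.001  0.0099]
107 bracket y from bed left: [-0.0062  0.0036] hood [0.0016 0.0114]
107.4 bracket y from bed left: [-0.0067  0.004 ] hood [0.0021 0.0129]
```

Emit:
{"fn": "apply_moves", "kwargs": {
  "plan": [
    [1,[0,0,0.002],0],
    [1,[0,0.01,0],0],
    [1,[0,0.01,0],0],
    [1,[0,0,0],0]
  ]
}}

```text
t: 7.05
eef_pos: [0.6057, 0.0003, 0.0324]
ee_rot: [-0.001, -0.148, 0.989, 0.0]
ft_force: [-0.5, -1.1, -6.2]
finger_gap: 0.359
```

```bash
cat > st.py <<'E'
from go import *
s=sensors.get_state(); f=s['ft_force']; c,si=np.cos(FY),np.sin(FY)
print('t',s['t'],'fix xy',infx(s['eef_pos']).round(4),'z',s['eef_pos'][2].round(4),'yaw',yaw(s)[0].round(2),'Ffix',(c*f[0]+si*f[1]).round(1),(-si*f[0]+c*f[1]).round(1),f[2].round(1),'T',s['ft_torque'].round(2),'q',s['ee_rot'].round(4),'gap',round(s['finger_gap'],3))
E
python3 st.py
```

```text
t 7.05 fix xy [-0.1554  0.0018] z 0.0324 yaw 107.05 Ffix -0.9 0.8 -6.2 T [-0.06 -0.    0.01] q [-0.0013 -0.1483  0.9889  0.    ] gap 0.359
```

Emit:
{"fn": "apply_moves", "kwargs": {
  "plan": [
    [1,[0,0.007,0],0],
    [1,[0,0.007,0],0],
    [1,[0,0.007,0],0],
    [1,[0,0,0],0]
  ]
}}

```text
t: 7.55
eef_pos: [0.5991, 0.022, 0.0326]
ee_rot: [-0.001, -0.148, 0.989, 0.0]
ft_force: [-0.0, 0.2, -5.8]
finger_gap: 0.361
```

```bash
python3 st.py
python3 - <<'E'
from h import *
cap('side','s4'); a=cv2.imread('pics/s4.png')[150:220,240:345]
cv2.imwrite('pics/s4c.png',cv2.resize(a,None,fx=7,fy=7,interpolation=cv2.INTER_CUBIC))
E
```

```text
t 7.55 fix xy [-0.1327  0.0017] z 0.0326 yaw 107.08 Ffix 0.2 -0.0 -5.8 T [-0.01  0.01  0.02] q [-0.0012 -0.1485  0.9889  0.    ] gap 0.361
```

View pics/s4c.png

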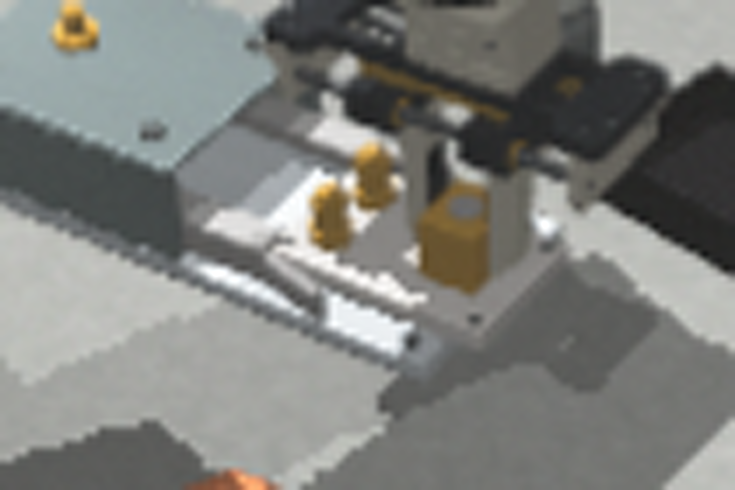

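The nose-left corner is at about (268,240), right at the left lip's start. The plate runs parallel to the guide and there is no side force, so I continue in.

Emit:
{"fn": "apply_moves", "kwargs": {
  "plan": [
    [1,[0,0.008,0],0],
    [1,[0,0.008,0],0],
    [1,[0,0.008,0],0],
    [1,[0,0,0],0]
  ]
}}

```text
t: 8.1
eef_pos: [0.5917, 0.0462, 0.0326]
ee_rot: [-0.001, -0.148, 0.989, -0.0]
ft_force: [-0.7, -0.2, -5.5]
finger_gap: 0.362
```

```bash
python3 st.py
```

```text
t 8.1 fix xy [-0.1074  0.0017] z 0.0326 yaw 107.05 Ffix 0.0 0.7 -5.5 T [-0.04 -0.02 -0.02] q [-0.0011 -0.1483  0.9889 -0.    ] gap 0.362
```

Emit:
{"fn": "apply_moves", "kwargs": {
  "plan": [
    [1,[0,0.009,0],0],
    [1,[0,0.009,0],0],
    [1,[0,0.009,0],0],
    [1,[0,0.009,0],0],
    [1,[0,0,0],0]
  ]
}}

```text
t: 8.72
eef_pos: [0.5804, 0.0833, 0.0327]
ee_rot: [-0.001, -0.148, 0.989, -0.0]
ft_force: [0.8, -0.0, -6.4]
finger_gap: 0.366
```

```bash
python3 st.py
```

```text
t 8.725 fix xy [-0.0686  0.0018] z 0.0327 yaw 107.07 Ffix -0.3 -0.7 -6.4 T [-0.04 -0.08 -0.  ] q [-0.0011 -0.1484  0.9889 -0.    ] gap 0.366
```

Emit:
{"fn": "apply_moves", "kwargs": {
  "plan": [
    [1,[0,0.007,0],0],
    [1,[0,0.007,0],0],
    [1,[0,0,0.001],0],
    [1,[0,0,0.001],0],
    [1,[0,0,0],0]
  ]
}}

```text
t: 9.35
eef_pos: [0.5765, 0.0973, 0.0313]
ee_rot: [-0.0, -0.148, 0.989, 0.0]
ft_force: [-1.3, 0.4, -3.9]
finger_gap: 0.361
```

```bash
python3 st.py
```

```text
t 9.35 fix xy [-0.0541  0.0013] z 0.0313 yaw 107.04 Ffix 0.7 1.1 -3.9 T [0.36 0.04 0.04] q [-5.000e-04 -1.482e-01  9.890e-01  0.000e+00] gap 0.361
```

Emit:
{"fn": "apply_moves", "kwargs": {
  "plan": [
    [1,[0,0,0.001],0],
    [1,[0,0,0.0005],0],
    [0.4,[0,0,0],0],
    [0.4,[0,0,0],0],
    [0.4,[0,0,0],0]
  ]
}}

```text
t: 9.98
eef_pos: [0.5777, 0.097, 0.0315]
ee_rot: [0.001, -0.148, 0.989, -0.0]
ft_force: [-0.3, 0.2, -0.5]
finger_gap: 0.587
```

```bash
python3 st.py
```

```text
t 9.975 fix xy [-0.0547  0.0003] z 0.0315 yaw 107.0 Ffix 0.3 0.2 -0.5 T [0.08 0.01 0.  ] q [ 8.000e-04 -1.478e-01  9.890e-01 -0.000e+00] gap 0.587
```

Emit:
{"fn": "apply_moves", "kwargs": {
  "plan": [
    [0.4,[0,0,-0.03],0],
    [0.4,[0,0,-0.03],0],
    [1,[0,-0.03,0],0],
    [1,[0,-0.03,0],0],
    [1,[0,-0.025,0],0]
  ]
}}

```text
t: 10.6
eef_pos: [0.6034, 0.0149, 0.0936]
ee_rot: [0.001, -0.149, 0.989, -0.0]
ft_force: [0.5, 0.1, -0.2]
finger_gap: 0.328
```

```bash
python3 st.py
python3 - <<'E'
from h import *
cap('side','s5'); a=cv2.imread('pics/s5.png')[140:230,230:350]
cv2.imwrite('pics/s5c.png',cv2.resize(a,None,fx=6,fy=6,interpolation=cv2.INTER_CUBIC))
E
```

```text
t 10.6 fix xy [-0.1407 -0.0003] z 0.0936 yaw 107.16 Ffix -0.1 -0.5 -0.2 T [ 0.1  -0.01  0.01] q [ 1.300e-03 -1.492e-01  9.888e-01 -2.000e-04] gap 0.328
```

View pics/s5c.png

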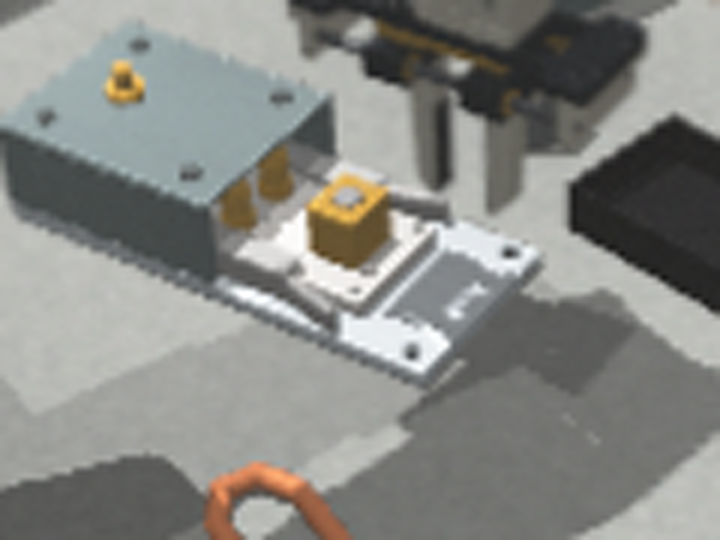

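The bracket lies flat in the channel: tail edge from (360,305) to (430,225), stubs just under the hood at (238,205) and (275,175). Next I lower the closed fingers behind the tail.

Emit:
{"fn": "apply_moves", "kwargs": {
  "plan": [
    [1,[0,0,0.03],0],
    [1,[0,0,0.025],0],
    [1,[0,0,0.015],0],
    [1,[0,0,0.003],0],
    [1,[0,0,0],0]
  ]
}}

```text
t: 11.28
eef_pos: [0.6056, 0.0123, 0.0196]
ee_rot: [0.003, -0.148, 0.989, -0.001]
ft_force: [0.3, 0.7, 0.2]
finger_gap: 0.001
```

```bash
python3 st.py
```

```text
t 11.275 fix xy [-0.1439 -0.0016] z 0.0196 yaw 107.0 Ffix 0.6 -0.5 0.2 T [ 0.12  0.03 -0.02] q [ 2.900e-03 -1.478e-01  9.890e-01 -9.000e-04] gap 0.001
```

Emit:
{"fn": "apply_moves", "kwargs": {
  "plan": [
    [1,[0.0015,0.012,0],0],
    [1,[0,0.012,0.001],0],
    [1,[0,0.009,0],0],
    [1,[0,0.008,0],0],
    [1,[0,0.008,0],0]
  ]
}}

```text
t: 11.9
eef_pos: [0.59, 0.0621, 0.0206]
ee_rot: [0.005, -0.148, 0.989, -0.001]
ft_force: [2.2, -3.9, 0.6]
finger_gap: 0.003
```

```bash
python3 st.py
```

```text
t 11.9 fix xy [-0.0917 -0.0012] z 0.0206 yaw 107.04 Ffix -4.4 -0.9 0.6 T [-0.55 -0.2  -0.01] q [ 0.0047 -0.1481  0.989  -0.0014] gap 0.003
```

Emit:
{"fn": "apply_moves", "kwargs": {
  "plan": [
    [1,[0.0005,0.009,0.001],0],
    [1,[0,0.009,0.001],0],
    [1,[0,0.009,0.0005],0]
  ]
}}

```text
t: 12.28
eef_pos: [0.5846, 0.0874, 0.0204]
ee_rot: [0.008, -0.148, 0.989, -0.003]
ft_force: [1.4, -4.9, 3.7]
finger_gap: 0.004
```

```bash
python3 st.py
```

```text
t 12.275 fix xy [-0.0659 -0.0035] z 0.0204 yaw 107.05 Ffix -5.1 0.0 3.7 T [-0.89 -0.23  0.03] q [ 0.0084 -0.1483  0.9889 -0.0031] gap 0.004
```

Emit:
{"fn": "apply_moves", "kwargs": {
  "plan": [
    [1,[0.002,0.007,0],0],
    [1,[0.001,0.006,0],0]
  ]
}}

```text
t: 12.52
eef_pos: [0.578, 0.0994, 0.0206]
ee_rot: [0.009, -0.148, 0.989, -0.003]
ft_force: [1.5, -3.8, 0.9]
finger_gap: 0.006
```

```bash
python3 st.py
```

```text
t 12.525 fix xy [-0.0525 -0.0007] z 0.0206 yaw 107.05 Ffix -4.1 -0.3 0.9 T [-0.63 -0.28 -0.09] q [ 0.009  -0.1483  0.9889 -0.0034] gap 0.006
```

Friction is about 4 N. The stop can come any time from here, so I take small steps and check the force each time.

Emit:
{"fn": "apply_moves", "kwargs": {
  "plan": [
    [1,[0,0.005,0],0],
    [1,[0,0.005,0],0]
  ]
}}

```text
t: 12.78
eef_pos: [0.5749, 0.1094, 0.0205]
ee_rot: [0.009, -0.148, 0.989, -0.004]
ft_force: [1.6, -4.0, 2.5]
finger_gap: 0.003
```

Emit:
{"fn": "apply_moves", "kwargs": {
  "plan": [
    [1,[0,0.004,0],0],
    [1,[0,0.004,0],0]
  ]
}}

```text
t: 13.02
eef_pos: [0.5725, 0.1175, 0.0205]
ee_rot: [0.009, -0.148, 0.989, -0.004]
ft_force: [2.9, -4.8, 2.1]
finger_gap: 0.007
```

```bash
python3 st.py
```

```text
t 13.025 fix xy [-0.0336 -0.0007] z 0.0205 yaw 107.05 Ffix -5.4 -1.4 2.1 T [-0.8  -0.29  0.01] q [ 0.0091 -0.1482  0.9889 -0.0036] gap 0.007
```

Emit:
{"fn": "apply_moves", "kwargs": {
  "plan": [
    [1,[0,0.003,0],0],
    [1,[0,0.003,0],0]
  ]
}}

```text
t: 13.28
eef_pos: [0.5707, 0.1235, 0.0205]
ee_rot: [0.009, -0.148, 0.989, -0.004]
ft_force: [1.2, -5.2, 3.3]
finger_gap: 0.007
```

```bash
python3 st.py
```

```text
t 13.275 fix xy [-0.0273 -0.0007] z 0.0205 yaw 107.05 Ffix -5.3 0.4 3.3 T [-0.79 -0.28 -0.06] q [ 0.0092 -0.1483  0.9889 -0.0037] gap 0.007
```

Emit:
{"fn": "apply_moves", "kwargs": {
  "plan": [
    [1,[0,0.003,0],0],
    [1,[0,0.002,0],0]
  ]
}}

```text
t: 13.52
eef_pos: [0.5692, 0.1286, 0.0205]
ee_rot: [0.009, -0.148, 0.989, -0.004]
ft_force: [1.3, -4.3, 3.8]
finger_gap: 0.004
```

```bash
python3 st.py
python3 - <<'E'
from h import *
cap('side','s6'); a=cv2.imread('pics/s6.png')[130:220,240:350]
cv2.imwrite('pics/s6c.png',cv2.resize(a,None,fx=6,fy=6,interpolation=cv2.INTER_CUBIC))
E
```

```text
t 13.525 fix xy [-0.022  -0.0008] z 0.0205 yaw 107.05 Ffix -4.4 0.0 3.8 T [-0.83 -0.27  0.  ] q [ 0.0092 -0.1483  0.9889 -0.0037] gap 0.004
```

View pics/s6c.png

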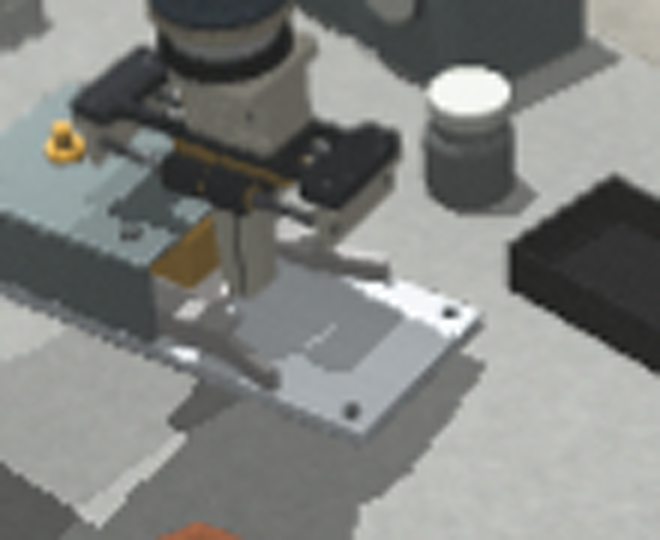

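Nothing has stopped it yet: the block is entering the hood at (185,250) and the fingers still clear the roof edge. I continue in 2 mm steps.

Emit:
{"fn": "apply_moves", "kwargs": {
  "plan": [
    [1,[0,0.002,0],0],
    [1,[0,0.002,0],0]
  ]
}}

```text
t: 13.82
eef_pos: [0.5679, 0.1326, 0.0205]
ee_rot: [0.009, -0.148, 0.989, -0.004]
ft_force: [2.0, -5.3, 2.5]
finger_gap: 0.006
```

```bash
python3 st.py
```

```text
t 13.825 fix xy [-0.0178 -0.0008] z 0.0205 yaw 107.05 Ffix -5.6 -0.4 2.5 T [-0.84 -0.26 -0.03] q [ 0.0092 -0.1483  0.9889 -0.0037] gap 0.006
```

Emit:
{"fn": "apply_moves", "kwargs": {
  "plan": [
    [1,[0,0.002,0],0],
    [1,[0,0.001,0],0]
  ]
}}

```text
t: 14.08
eef_pos: [0.5671, 0.1354, 0.0205]
ee_rot: [0.009, -0.148, 0.989, -0.004]
ft_force: [1.8, -5.5, 3.5]
finger_gap: 0.008
```

```bash
python3 st.py
```

```text
t 14.075 fix xy [-0.0149 -0.0008] z 0.0205 yaw 107.05 Ffix -5.8 -0.1 3.5 T [-0.87 -0.3   0.01] q [ 0.0093 -0.1483  0.9889 -0.0038] gap 0.008
```

Emit:
{"fn": "apply_moves", "kwargs": {
  "plan": [
    [1,[0,0.002,0],0],
    [1,[0,0.001,0],0]
  ]
}}

```text
t: 14.32
eef_pos: [0.5671, 0.1355, 0.0205]
ee_rot: [0.01, -0.148, 0.989, -0.006]
ft_force: [3.1, -12.3, 2.0]
finger_gap: 0.006
```

```bash
python3 st.py
```

```text
t 14.325 fix xy [-0.0147 -0.0008] z 0.0205 yaw 107.07 Ffix -12.6 0.6 2.0 T [-1.55 -0.41  0.05] q [ 0.0096 -0.1485  0.9889 -0.0057] gap 0.006
```

Emit:
{"fn": "apply_moves", "kwargs": {
  "plan": [
    [1,[0,0.002,0],0]
  ]
}}

```text
t: 14.45
eef_pos: [0.5671, 0.1356, 0.0206]
ee_rot: [0.01, -0.149, 0.989, -0.007]
ft_force: [6.7, -24.0, 2.5]
finger_gap: 0.001
```

```bash
python3 st.py
python3 - <<'E'
from h import *
cap('side','s7'); a=cv2.imread('pics/s7.png')[140:200,245:325]
cv2.imwrite('pics/s7c.png',cv2.resize(a,None,fx=9,fy=9,interpolation=cv2.INTER_CUBIC))
E
python3 st.py
```

```text
t 14.45 fix xy [-0.0147 -0.0008] z 0.0206 yaw 107.07 Ffix -24.9 0.6 2.5 T [-3.15 -0.76 -0.02] q [ 0.0098 -0.1485  0.9888 -0.0068] gap 0.001
t 14.5 fix xy [-0.0147 -0.0008] z 0.0206 yaw 107.07 Ffix -20.7 1.2 2.7 T [-2.76 -0.74 -0.04] q [ 0.0098 -0.1485  0.9888 -0.0069] gap 0.004
```

View pics/s7c.png

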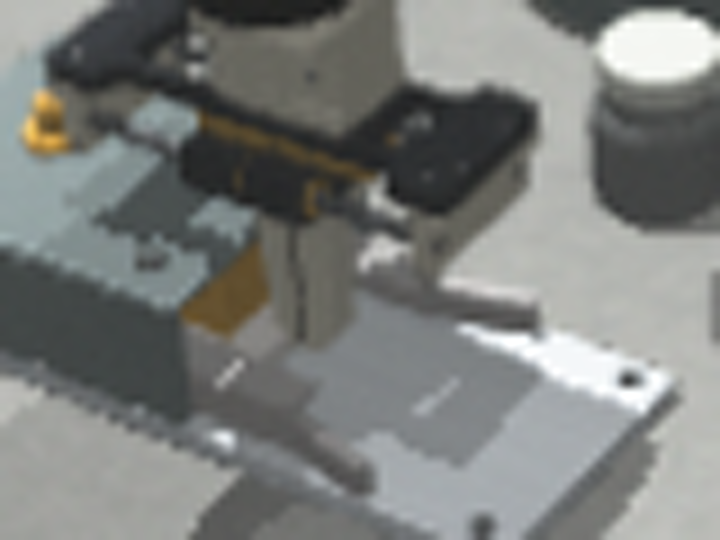

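The extra force acts about 50 mm above the fingertips: its lever is about 0.12 m, against 0.175 m for a tip-only push. So the finger may be leaning on the roof edge instead of the bracket having met the stop. I back off and check the tail against the mouth.

Emit:
{"fn": "apply_moves", "kwargs": {
  "plan": [
    [1,[0,-0.01,0],0],
    [1,[0,-0.03,0],0],
    [1,[0,-0.03,-0.03],0],
    [1,[0,-0.04,-0.05],0],
    [1,[0,0,-0.03],0]
  ]
}}

```text
t: 15.12
eef_pos: [0.5946, 0.0298, 0.1307]
ee_rot: [0.005, -0.148, 0.989, -0.004]
ft_force: [-0.5, 0.6, -0.0]
finger_gap: 0.0
```

```bash
python3 st.py
python3 - <<'E'
from h import *
cap('side','s8'); cap('top','t8'); a=cv2.imread('pics/s8.png')[150:200,250:310]
b=cv2.imread('pics/t8.png')[155:220,190:300]
A=cv2.resize(a,None,fx=9,fy=9,interpolation=cv2.INTER_CUBIC); 
B=cv2.resize(b,None,fx=7,fy=7,interpolation=cv2.INTER_CUBIC)[:,:]
B=B[:, :]; o=np.zeros((450+140,800,3),np.uint8); 
# side crop 540x450 left; top crop shrunk to tail area on right
o[:450,:540]=A; t=cv2.resize(cv2.imread('pics/t8.png')[160:215,225:261],None,fx=7,fy=7,interpolation=cv2.INTER_CUBIC); o[:385,545:545+252]=t
cv2.imwrite('pics/m8.png',o)
E
```

```text
t 15.125 fix xy [-0.1239  0.0038] z 0.1307 yaw 107.07 Ffix 0.8 0.3 -0.0 T [ 0.08  0.01 -0.03] q [ 0.0046 -0.1485  0.9889 -0.0045] gap 0.0
```

View pics/m8.png

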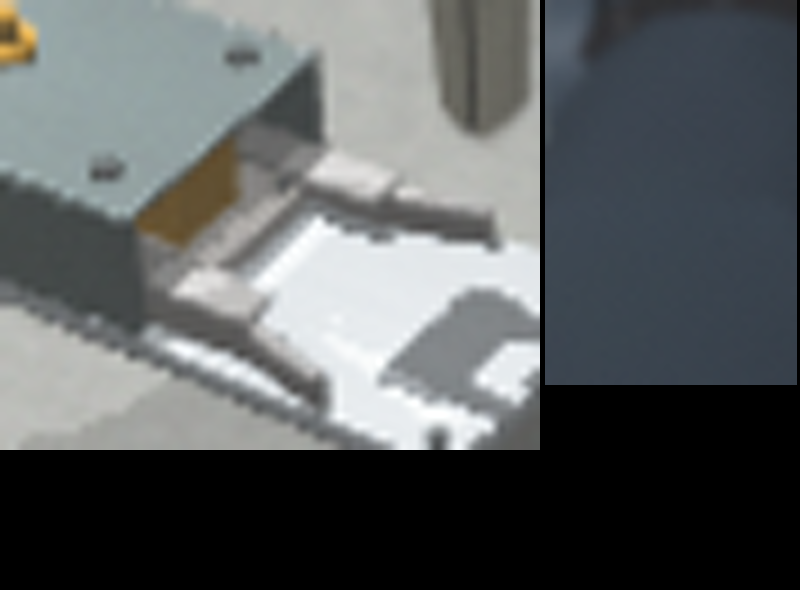

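Run:
```python
from fit import *
c=load('s8'); S=lambda a:(np.array(a)+.5)/9-.5+[250,150]
m=onz(c,S([[135,219],[320,55]]),.072); t=onz(c,S([[228,263],[312,188]]),.024); l=onz(c,S([[268,298],[392,182]]),.033)
a=np.radians(106.9); u=np.array([np.cos(a),np.sin(a)])
print('width',np.linalg.norm(m[0]-m[1])); o=m[:,:2].mean(0)@u
print('mouth x',m[:,:2]@u-o,'tail x',t[:,:2]@u-o,'lip start x (-45)',l[:,:2]@u-o)
for x in (0,-.01,-.02,-.03):  # predicted tail-edge midpoint pixels in the crop
    w=m[:,:2].mean(0)+u*x; p=proj(c,[[*w,.024]])[0]; print(x,((p-[250,150]+.5)*9-.5).round(0))
```

```text
width 0.12622146117344363
mouth x [-0.00060473  0.00060473] tail x [-0.00921728 -0.00973546] lip start x (-45) [-0.04285686 -0.04261667]
0 [239. 229.]
-0.01 [259. 237.]
-0.02 [279. 245.]
-0.03 [299. 253.]
```

The plate's tail edge, (228,263) to (312,188) in the crop, measures about 10 mm outside the mouth. The fingers are tapered, so their thick upper part met the roof edge first. I turn the gripper 90° so the straight finger sides face the mouth, then push on.

Emit:
{"fn": "apply_moves", "kwargs": {
  "plan": [
    [1,[0,0,0],10.3],
    [1,[0,0,0],10.3],
    [1,[0,0,0],10.3],
    [1,[0,0,0],10.3],
    [1,[0,0,0],10.3]
  ]
}}

```text
t: 15.85
eef_pos: [0.591, 0.0344, 0.1245]
ee_rot: [0.002, 0.307, 0.952, -0.001]
ft_force: [-0.8, 0.4, 1.4]
finger_gap: 0.005
```

Emit:
{"fn": "apply_moves", "kwargs": {
  "plan": [
    [1,[0,0,0],10.3],
    [1,[0,0,0],10.3],
    [1,[0,0,0],10.3],
    [1,[0,0,0],7.5],
    [1,[0,0,0],0]
  ]
}}

```text
t: 16.48
eef_pos: [0.5863, 0.0377, 0.1163]
ee_rot: [-0.004, 0.611, 0.791, -0.003]
ft_force: [0.3, -0.3, -0.2]
finger_gap: 0.008
```

```bash
python3 st.py; python3 -c "
from go import *
plan(1,[*fx(-.06,0),.09],17)"
```

```text
t 16.475 fix xy [-0.1139  0.0094] z 0.1163 yaw 14.63 Ffix -0.3 -0.2 -0.2 T [-0.04  0.04  0.03] q [-0.0037  0.6113  0.7914 -0.0033] gap 0.008
now [0.5863 0.0377 0.1163] yaw 14.63 tilt -0.99995 F [ 0.3 -0.3 -0.2] t 16.475 n 2
[1, [0.0271, 0.0036, 0.0132], np.float64(-1.18)]
[1, [0.0271, 0.0042, 0.0132], np.float64(-1.18)]
```

Emit:
{"fn": "apply_moves", "kwargs": {
  "plan": [
    [1,[0.025,0.004,0.025],-1.2],
    [1,[0.025,0.004,0.03],-1.2],
    [1,[0,0,0.025],0],
    [1,[0,0,0.01],0],
    [1,[0,0,0],0]
  ]
}}

```text
t: 17.1
eef_pos: [0.5777, 0.0906, 0.0211]
ee_rot: [-0.006, 0.588, 0.809, -0.004]
ft_force: [-0.8, -0.4, 1.3]
finger_gap: 0.005
```

```bash
python3 st.py; python3 -c "
from go import *
plan(1,[*fx(-.045,0),.019],17)"
```

```text
t 17.1 fix xy [-0.0608  0.0022] z 0.0211 yaw 18.01 Ffix -0.1 0.9 1.3 T [0.   0.08 0.01] q [-0.0057  0.5877  0.8091 -0.004 ] gap 0.005
now [0.5777 0.0906 0.0211] yaw 18.01 tilt -0.9999 F [-0.8 -0.4  1.3] t 17.1 n 1
[1, [0.0158, 0.0025, 0.0021], np.float64(1.01)]
```

Emit:
{"fn": "apply_moves", "kwargs": {
  "plan": [
    [1,[0.01,0.002,0.002],1],
    [1,[0.009,0,0],0],
    [1,[0.007,0,0],0]
  ]
}}

```text
t: 17.48
eef_pos: [0.5726, 0.1174, 0.021]
ee_rot: [-0.005, 0.595, 0.804, -0.003]
ft_force: [-0.0, 0.3, -1.3]
finger_gap: 0.005
```

```bash
python3 st.py
```

```text
t 17.475 fix xy [-0.0337 -0.0008] z 0.021 yaw 16.94 Ffix 0.3 -0.1 -1.3 T [-0.02  0.05  0.01] q [-0.0046  0.5952  0.8035 -0.003 ] gap 0.005
```

Emit:
{"fn": "apply_moves", "kwargs": {
  "plan": [
    [1,[0.006,0,0.001],0],
    [1,[0.004,0,0],0]
  ]
}}

```text
t: 17.73
eef_pos: [0.5696, 0.128, 0.0205]
ee_rot: [-0.004, 0.595, 0.804, -0.003]
ft_force: [0.2, 0.5, 0.0]
finger_gap: 0.002
```

Emit:
{"fn": "apply_moves", "kwargs": {
  "plan": [
    [1,[0.003,0,0],0],
    [1,[0.003,0,0],0]
  ]
}}

```text
t: 17.98
eef_pos: [0.5678, 0.1342, 0.0206]
ee_rot: [-0.004, 0.595, 0.804, -0.003]
ft_force: [-1.2, -0.6, -0.2]
finger_gap: 0.007
```

```bash
python3 st.py
```

```text
t 17.975 fix xy [-0.0163 -0.0011] z 0.0206 yaw 16.99 Ffix -0.2 1.3 -0.2 T [-0.04  0.02 -0.02] q [-0.0043  0.5949  0.8038 -0.0027] gap 0.007
```

Emit:
{"fn": "apply_moves", "kwargs": {
  "plan": [
    [1,[0.002,0,0],0],
    [1,[0.002,0,0],0]
  ]
}}

```text
t: 18.23
eef_pos: [0.5669, 0.1375, 0.0206]
ee_rot: [-0.004, 0.595, 0.804, -0.003]
ft_force: [0.8, -3.6, -1.0]
finger_gap: 0.009
```

Emit:
{"fn": "apply_moves", "kwargs": {
  "plan": [
    [1,[0.002,0,0],0],
    [1,[0.002,0,0],0]
  ]
}}

```text
t: 18.48
eef_pos: [0.5662, 0.1401, 0.0207]
ee_rot: [-0.003, 0.595, 0.804, -0.003]
ft_force: [4.0, -17.0, -0.4]
finger_gap: 0.002
```

```bash
python3 st.py
```

```text
t 18.475 fix xy [-0.0102 -0.0013] z 0.0207 yaw 17.03 Ffix -17.4 1.1 -0.4 T [-3.39 -0.76  0.04] q [-0.0028  0.5946  0.804  -0.0035] gap 0.002
```

The force rose to 17 N with a lever of about 0.195 m, so this time the load is at the tip: the bracket is against the stop. One more push to confirm it does not advance.

Emit:
{"fn": "apply_moves", "kwargs": {
  "plan": [
    [1,[0.0015,0,0],0]
  ]
}}

```text
t: 18.6
eef_pos: [0.5662, 0.14, 0.0207]
ee_rot: [-0.002, 0.594, 0.804, -0.004]
ft_force: [3.2, -15.4, -1.2]
finger_gap: 0.001
```

```bash
python3 st.py
```

```text
t 18.6 fix xy [-0.0102 -0.0013] z 0.0207 yaw 17.06 Ffix -15.6 1.4 -1.2 T [-2.89 -0.73 -0.01] q [-0.0019  0.5944  0.8042 -0.0042] gap 0.001
```

Emit:
{"fn": "apply_moves", "kwargs": {
  "plan": [
    [1,[-0.004,0,0],0],
    [1,[-0.02,0,0],0],
    [1,[-0.04,0,-0.02],0],
    [1,[-0.03,0,-0.05],0],
    [1,[0,0,-0.05],0]
  ]
}}

```text
t: 19.23
eef_pos: [0.5939, 0.0456, 0.1402]
ee_rot: [-0.006, 0.595, 0.804, -0.006]
ft_force: [-0.3, 0.3, -0.2]
finger_gap: 0.003
```

```bash
python3 st.py
python3 - <<'E'
from h import *
cap('side','s9'); a=load('s8'); b=load('s9')
m=onz(a,(np.array([[135,219],[320,55]])+.5)/9-.5+[250,150],.072)[:,:2].mean(0); an=np.radians(106.9); u=np.array([np.cos(an),np.sin(an)]); v=np.array([-u[1],u[0]])
xs=np.arange(-.045,.006,.0015)
def prof(c):
    g=cv2.cvtColor(c['image'],cv2.COLOR_BGR2GRAY).astype(np.float32); P=np.array([[*(m+u*x+v*y),.024] for x in xs for y in np.linspace(-.02,.012,12)])
    q=proj(c,P).astype(np.float32); return cv2.remap(g,q[:,0].copy(),q[:,1].copy(),cv2.INTER_LINEAR).reshape(len(xs),-1).mean(1)
for x,p,q in zip(xs,prof(a),prof(b)): print(round(x*1e3,1),p.round(),q.round())
E
```

```text
t 19.225 fix xy [-0.1086 -0.0002] z 0.1402 yaw 17.04 Ffix 0.3 0.2 -0.2 T [-0.04  0.05 -0.01] q [-0.0055  0.5945  0.804  -0.0059] gap 0.003
-45.0 231.0 230.0
-43.5 230.0 230.0
-42.0 229.0 229.0
-40.5 228.0 229.0
-39.0 227.0 230.0
-37.5 228.0 233.0
-36.0 230.0 237.0
-34.5 234.0 242.0
-33.0 239.0 244.0
-31.5 242.0 244.0
-30.0 243.0 244.0
-28.5 244.0 244.0
-27.0 243.0 243.0
-25.5 237.0 236.0
-24.0 219.0 218.0
-22.5 198.0 198.0
-21.0 180.0 181.0
-19.5 167.0 172.0
-18.0 153.0 167.0
-16.5 139.0 163.0
-15.0 127.0 160.0
-13.5 117.0 154.0
-12.0 112.0 144.0
-10.5 115.0 131.0
-9.0 124.0 119.0
-7.5 139.0 113.0
-6.0 154.0 114.0
-4.5 164.0 121.0
-3.0 169.0 132.0
-1.5 169.0 145.0
0.0 167.0 156.0
1.5 162.0 158.0
3.0 154.0 153.0
4.5 146.0 146.0
```

```bash
python3 -c "
from h import *
print(job.sign_off())"
```

```text
the job is handed in; nothing more can be done
None
```

The white bracket is in the fixture, nose first and flat under the lips. I pushed it in until it met a hard stop, then let go, pulled the arm clear and handed in at about 19.3 s. The sign-off gave no verdict, and I could not see the pin itself.

- **First push failed:** it stopped about 10 mm outside the mouth. The force acted well above the fingertips, which suggests the tapered fingers had met the hood's roof edge.
- **Second push:** with the gripper turned 90°, it moved the bracket about 5 mm further, measured in the side camera. It then stopped hard at about 16–17 N. This time the force acted at the fingertips, and one more push gained nothing.
- **Last checks:** the tail edge now sits roughly 4 mm outside the mouth, which is within the range given for a seated bracket, and the gripper reads no contact force.
- **Not confirmed:** pin contact adds only about 1 N, too little to pick out from the sliding friction of 4–6 N. That the pin is fully in rests on the hard stop and the tail position.
- **Other parts:** I touched none of the bystanders knowingly and felt no unexpected contact, but I did not compare their positions at the end.

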